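# Clamp the clip-top bead jar shut

### The job

Of the two clip-top glass jars under the wooden bar, one still has its wire clasp hanging open. First swing that jar's wire bail all the way over onto the metal tongue on its lid, right to its stop, then throw its lever down over center until it snaps in against the front of the jar and the lid is clamped. It is glass, so push gently, never harder than about 25 N, do not bump the bar or the other jar, and leave the toys around it where they are.

Things in the scene. Friction and masses are not known exactly. Their poses are not given: they have to be found in the camera images.
- jar: Clip-top glass jar with the open clasp, fixed. Origin: centre of its underside, on the table; z up, clasp on its -x side (back towards the robot and to its left). Foot board 100 x 100 x 8 mm; glass 45 mm radius up to z = 92 mm; lid 42 mm radius, z = 118 to 130 mm, domed to 135; steel tongue on the lid at x = -28 to -42 mm, 30 mm wide, top at z = 136 mm. Lid and bail sink 3 mm when clamped.
- pivot (a point): Pivot of both clasp wires, before the jar's neck at x = -52, y = 0, z = 105 mm of the jar; its axes are the jar's. Bail and lever both turn about the jar's y axis through it (the bail's pivot sinks 3 mm with the lever). A steel bracket 66 mm wide and 7 mm high joins it to the neck.
- bail (a joint): Angle of the bail, rad: 0 = over the lid's tongue (its stop); grows as it leans out from the lid, to 1.1. From straight up the bail leans 0.34 - (joint value) rad towards the lid (+x). Starts at 0.7 to 1.05. It stays where it is left; moving it takes 1 to 2 N at the tab.
- bail_tab (a point): Point on the bail's tab, 48 mm from the pivot. The bail is a U of 5 mm steel wire, 44 mm wide in y, its crossbar 36 mm from the pivot; a flat tab 20 mm wide (y) and 3 mm thick rises on from the crossbar and ends 52 mm from the pivot.
- lever (a joint): Angle of the lever, rad: 0 = open, standing out to the jar's -x, 0.17 rad below level; grows as it swings down; 1.31 = closed, along the jar's front (its stop). Over-center spring: resists with about 8 N at the crossbar at first, falling to none at 0.68; before that it springs back open if let go, past it it snaps closed by itself and stays.
- lever_bar (a point): Middle of the lever's crossbar, 55 mm from the pivot. The lever is a U of 5 mm steel wire, 62 mm wide in y.
- other_jar: A second, alike jar, fixed, already clamped (its lever hangs down along the front). Origin and axes as for the jar. It stands about 190 mm from the jar, on either side. Nothing to do there.
- bar_stand: Fixed wooden paper-roll stand, set slantwise: a 28 mm round bar along its y axis, centre 214 mm above the table (underside 200), over both jars, about 12 mm behind (+x of) the pivot: an upright gripper at the clasp strikes it, one leaning back to the jar's -x by 30 to 45 degrees clears it. Origin: under the bar's middle, on the table. Posts 240 mm high at y = +-225 mm.
- cup: Purple silicone cup, 66 mm wide, 75 mm high, loose, behind the jars. Origin: centre of its underside.
- round_block: Round wooden block, 36 mm diameter, 50 mm high, loose, in front of the gap between the jars. Origin: centre of its underside.
- arch: Red wooden arch, 136 mm wide, 117 mm high, 50 mm deep, loose, to the robot's right. Origin: centre of its underside.
- bus: Blue toy bus, 150 x 66 x 80 mm, loose, to the robot's left. Origin: under its centre, on the table.
- house_block: Wooden house block, 50 x 50 x 65 mm, loose, behind the jars. Origin: centre of its underside.
- stacker: Stepped wooden stacking toy, 90 mm wide, 90 mm high, loose, behind the jars. Origin: centre of its underside.
There are look-alikes about, which are no part of the job. Leave any orange look-alike of the jar alone.

How it is judged:
By the outcome, as a careful person would: the job done as asked, in the order asked, and still so for the second after the job is handed in, with the robot touching nothing.
It also fails if it takes over 40 s, if anything falls off the work surface, if the arm or the gripper's body presses on something with over 40 N, if the wrist force passes 120 N, or if a joint passes its speed limit or range.

### The arm

A 7-joint arm with a two-finger parallel gripper is mounted at the origin on the work surface. World frame = base frame: x ahead of the robot, y to its left, z up, the work surface at z = 0. Lengths are in m, angles in rad, forces in N, time in s.
With the tool pointing down it reaches from about 0.425 to 0.95 m from the base axis. Payload 4.7 kg.
Tool frame: the origin (TCP) lies between the finger pads; the fingertips stand 25 mm ahead of it and the grasp point (between the pads) lies 6 mm ahead of it; z points along the fingers, y is the line along which they close (so a half turn about z gives the same grasp; the last joint's range is limited). The gripper opens to 85 mm and grips with 20 to 120 N. Pads are 22 mm wide; open, the fingers measure 114 mm over their backs; the gripper's body (76 mm by 85 mm) begins 54 mm behind the grasp point. The pads swing forward as they close: fully open they stand 13 mm farther back than shut.
Start: joints at [1.133, 0.469, -0.049, 1.532, 0.024, 1.141, -0.082], TCP at [0.268, -0.619, 0.256] pointing down, gripper open.
Joint ranges: [-2.59, 2.59], [-0.33, 1.99], [-1.39, 1.29], [0.1, 2.45], [-1.04, 4.18], [0.21, 1.99], [-2.66, 2.66]. Speed limits (rad/s): [2.57, 2.57, 3.14, 3.14, 3.14, 3.14, 3.14].

### API

Orientations are given as a 3x3 rotation matrix whose columns are the frame's x, y, z axes.
In Python, from rig import * gives the robot as it stands. Calls block until the motion is done:
- movep(position, orientation): joint-space move of the TCP to a pose.
- move_l(position, attitude=None, feed=0.15, until_force=None): straight line of the TCP; attitude=None keeps the orientation; feed is the mean speed in m/s. With until_force (N) it stops when the force on the tool has changed by that much, and returns True; else False.
- move_joints(angles): joint-space move.
- command_gripper(opening, newtons=None): finger opening in m; newtons is the grip in N (None keeps the last); returns when the fingers have stopped.
- sleep(seconds).
- inverse_kinematics(position, orientation): joint angles nearest the present ones, or None.
- sense(): the state.
- camera(name): name is "side" or "top"; returns (picture, depth): 400x640x3 uint8, red, green, blue; 400x640 float32, m along the optical axis (not along the pixel's ray), 0 where there is no reading.
- camera_params(name): a dict with "K" (3x3 intrinsics, pixels), "dist" ([k1, k2, p1, p2, k3] as OpenCV has them; the pictures are not rectified), "position" and "rotation" of the camera in the world. Camera axes: x right, y down, z forward; pixel columns grow to the right and rows downward; lengths in m; the calibration is good to about 2 mm. A picture is of the moment at which its call begins. camera_params takes no time and is no camera call.
A pose or a line that the arm cannot do raises Unreachable and nothing moves.
- finish_job(): hands the job in; it is judged then, once.
The state is a dict: "time_s": time; "joint_pos": joint angles; "qd": joint speeds; "joint_efforts": joint torques, N m; "position": TCP position; "tcp_rot": TCP orientation; "wrist_force": force on the tool from outside, world axes, zero at the start; "ft_torque": the same for the moment, N m; "finger_gap": finger opening in m; "gripper_force": force on a finger pad.
Only numpy, scipy, OpenCV 4.12 (cv2) and the standard library are available. Lean on these libraries where they do the work, as an engineer would, in place of code of your own. Each camera call takes 0.05 s, during which the arm holds its last target. There are 200 camera calls.

## Working session

There is one attempt and no reset: what is moved stays moved. The work goes in short steps, each a Python script; the robot and the scene stay as the last script left them, time stands still between calls to the robot, and variables do not carry over. Pictures are saved under pics/ and viewed, at most 10 in all, crops included, and the job is handed in when it is done.

```bash
mkdir -p pics; ls; python3 - <<'E'
from rig import *
import cv2,numpy as np
for n in("top","side"):
    p,d=camera(n); cv2.imwrite(f"pics/{n}0.png",p[:,:,::-1]); np.savez(f"{n}0.npz",p=p,d=d)
    c=camera_params(n); print(n,c)
E
```

```text
pics
top {'K': array([[469.71197236,   0.        , 317.82308641],
       [  0.        , 469.71197236, 189.71881216],
       [  0.        ,   0.        ,   1.        ]]), 'dist': array([0.01130053, 0.        , 0.        , 0.        , 0.        ]), 'position': array([ 0.41384967, -0.00539175,  1.461787  ]), 'rotation': array([[-0.01483168, -0.99159257,  0.12854645],
       [-0.99943196,  0.01859277,  0.02810808],
       [-0.03026179, -0.12805654, -0.99130507]])}
side {'K': array([[439.47063854,   0.        , 317.8757521 ],
       [  0.        , 439.47063854, 196.19965383],
       [  0.        ,   0.        ,   1.        ]]), 'dist': array([-0.02600492,  0.        ,  0.        ,  0.        ,  0.        ]), 'position': array([0.36405402, 0.85859893, 0.99724371]), 'rotation': array([[-0.96871743, -0.18375591,  0.1667942 ],
       [-0.2480092 ,  0.69292152, -0.6770164 ],
       [ 0.00883047, -0.69720408, -0.71681831]])}
```

View pics/top0.png

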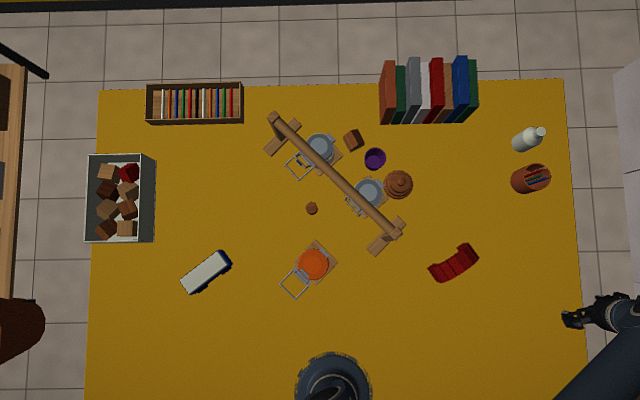

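View pics/side0.png

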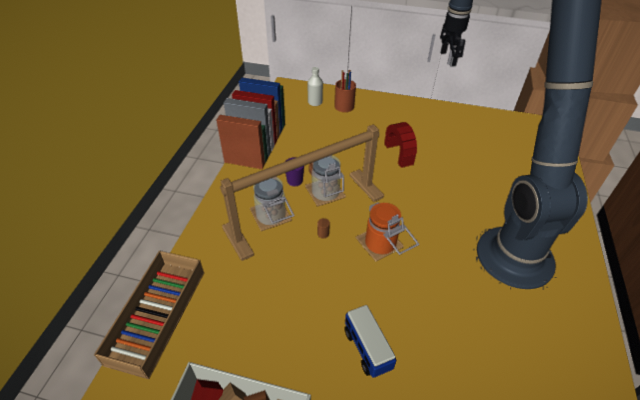

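The top view shows three candidates: the grey jar at (320,148), the grey jar at (368,190), and the orange look-alike at (313,264), which is not under the bar. Only the (320,148) jar has a lever sticking out, at about (298,165). I'll confirm this in an enlarged crop.

```bash
python3 - <<'E'
import cv2,numpy as np
t=cv2.imread("pics/top0.png")[105:240,255:415]; s=cv2.imread("pics/side0.png")[150:235,235:365]
t=cv2.resize(t,(640,540),interpolation=cv2.INTER_CUBIC)
cv2.imwrite("pics/tc.png",t)
s=cv2.resize(s,(780,510),interpolation=cv2.INTER_CUBIC)
cv2.imwrite("pics/sc.png",s)
E
```

```text
(no output)
```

View pics/tc.png

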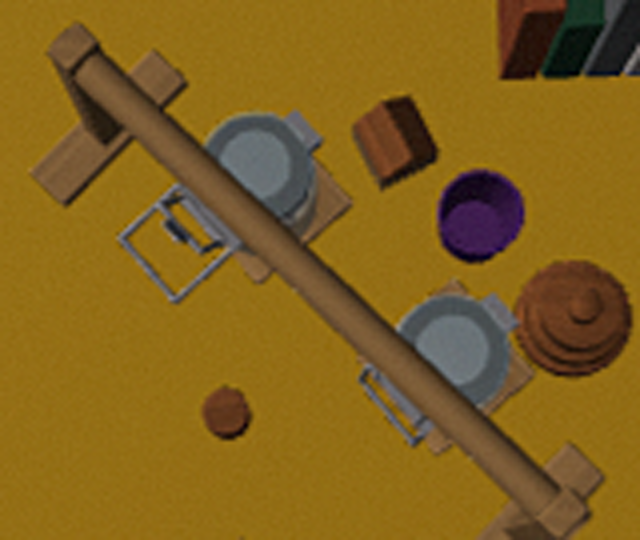

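View pics/sc.png

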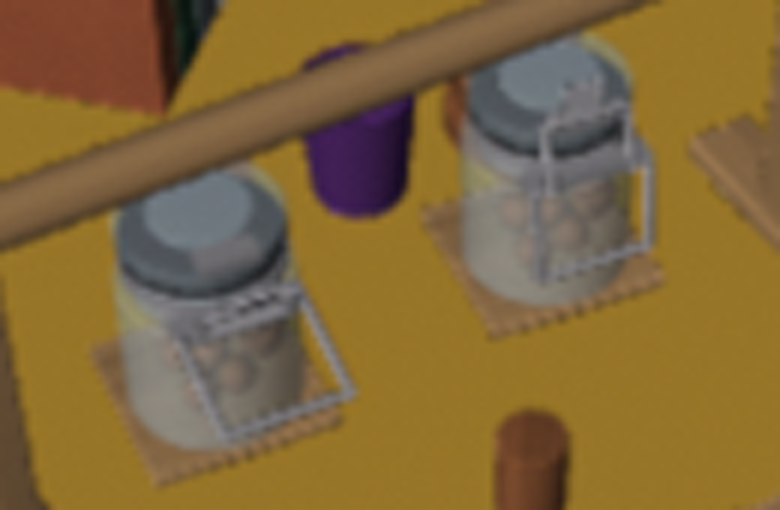

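The crops confirm it. On the left jar (top (320,148)) the lever stands out, with corners at about (285.5,164.5) and (298.8,180), and the bail leans away from the lid. The right jar has its lever hanging down and its bail on the tongue. Next I'll triangulate.

```bash
cat > h.py <<'E'
from rig import *
import cv2,numpy as np
P={n:camera_params(n) for n in("top","side")}
def ray(n,uv):
    c=P[n]; q=cv2.undistortPoints(np.array([[uv]],float),c["K"],c["dist"])[0,0]
    d=c["rotation"]@np.array([*q,1.]); return c["position"],d/np.linalg.norm(d)
def plane(n,uv,z):
    o,d=ray(n,uv); return o+d*(z-o[2])/d[2]
def tri(a,b):
    (o1,d1),(o2,d2)=ray("top",a),ray("side",b)
    s=np.linalg.lstsq(np.c_[d1,-d2],o2-o1,rcond=None)[0]
    p,q=o1+s[0]*d1,o2+s[1]*d2; return (p+q)/2,np.linalg.norm(p-q)
E
python3 - <<'E'
from h import *
np.set_printoptions(precision=4,suppress=True)
T=lambda u,v:(255+u/4-.375,105+v/4-.375); S=lambda u,v:(235+u/6-.417,150+v/6-.417)
L={'levL':((122,238),(232,438),.0957),'levR':((175,300),(350,392),.0957),'pivL':((178,185),(180,325),.105),'pivR':((235,250),(300,290),.105),
'lid':((258,162),(197,208),.135)}
R={}
for k,(a,b,z) in L.items():
    p,g=tri(T(*a),S(*b)); A=plane("top",T(*a),z);B=plane("side",S(*b),z);print(k,p,g,'top',A[:2],'side',B[:2]);R[k]=(A+B)/2
b=R['levR']-R['levL'];print('width',np.linalg.norm(b),'yaw of -y',np.degrees(np.arctan2(b[1],b[0])))
m=(R['levL']+R['levR'])/2;p=(R['pivL']+R['pivR'])/2;v=p-m;print(m,p,np.linalg.norm(v),np.degrees(np.arctan2(v[1],v[0])))
b=R['pivR']-R['pivL'];print(np.degrees(np.arctan2(b[1],b[0]))); v=R['lid']-m;print(np.linalg.norm(v),np.degrees(np.arctan2(v[1],v[0])))
# bar via colour mask of bar in top
for a,c in (((80,65),(550,490)),((100,60),(560,478)),((70,80),(535,505))):
    A=plane("top",T(*a),.214);C=plane("top",T(*c),.214);d=C-A;print('bar',A,C,np.degrees(np.arctan2(d[1],d[0])))
for j in ((305,215),(195,222),):
    pass
d=np.load('top0.npz')['d'];c=T(176,232);print(d[int(c[1])-3:int(c[1])+4,int(c[0])-4:int(c[0])+5])
E
```

```text
levL [0.6691 0.1294 0.0896] 0.002539232956601046 top [0.6692 0.129 ] side [0.6657 0.1343]
levR [0.6231 0.0906 0.0915] 0.0008231313981940784 top [0.622  0.0902] side [0.6223 0.0942]
pivL [0.7057 0.0863 0.1095] 0.0006653743429476946 top [0.7063 0.0865] side [0.7078 0.0823]
pivR [0.659  0.0455 0.1039] 0.003989075828840544 top [0.6568 0.0451] side [0.6607 0.0465]
lid [0.7172 0.0267 0.1261] 0.000622102818371899 top [0.7155 0.0265] side [0.7133 0.0352]
width 0.06010213555867353 yaw of -y -138.88897065463945
[0.6448 0.1119 0.0957] [0.6829 0.0651 0.105 ] 0.061069666595702767 -50.87539121237702
-141.34087236011237
0.11382540202381361 -49.3613113128319
bar [0.7679 0.1455 0.214 ] [ 0.4725 -0.1647  0.214 ] -133.61145372929454
bar [0.7711 0.1318 0.214 ] [ 0.4803 -0.1715  0.214 ] -133.80630191480302
bar [0.7576 0.1524 0.214 ] [ 0.4627 -0.1545  0.214 ] -133.85117824610293
[[1.4884 1.495  1.4851 1.3489 1.3474 1.49   1.4847 1.4844 1.4913]
 [1.4889 1.3347 1.3398 1.3456 1.3491 1.3497 1.4878 1.487  1.4867]
 [1.4842 1.3374 1.3345 1.3426 1.3409 1.3451 1.3452 1.4906 1.4916]
 [1.4895 1.4887 1.3355 1.3365 1.3378 1.3465 1.3456 1.4873 1.4865]
 [1.4881 1.4798 1.4876 1.3357 1.3348 1.3374 1.3467 1.3512 1.4861]
 [1.486  1.4914 1.4923 1.4833 1.3405 1.3316 1.3366 1.3416 1.3482]
 [1.4863 1.4817 1.4848 1.4793 1.4819 1.3302 1.4818 1.4853 1.3477]]
```

```bash
cat >> h.py <<'E'
def cloud(n,p,d,box):
    u0,v0,u1,v1=box; vv,uu=np.mgrid[v0:v1,u0:u1]; z=d[v0:v1,u0:u1].ravel(); c=P[n]
    q=cv2.undistortPoints(np.c_[uu.ravel(),vv.ravel()].astype(float)[:,None],c["K"],c["dist"])[:,0]
    X=np.c_[q,np.ones(len(q))]*z[:,None]; return (X@c["rotation"].T+c["position"])[z>0]
def frame(yaw):
    c,s=np.cos(yaw),np.sin(yaw); return np.array([[c,-s,0],[s,c,0],[0,0,1.]])
E
python3 - <<'E'
from h import *
np.set_printoptions(precision=1,suppress=True,linewidth=150)
yaw=np.radians(-49.5);R=frame(yaw);piv=np.array([.682,.0675,.105]);O=piv-R@[-.052,0,.105]
print('O',O*1000)
for n,box in (("top",(275,125,350,195)),("side",(245,170,300,232))):
    f=np.load(n+"0.npz"); X=(cloud(n,f['p'],f['d'],box)-O)@R*1000
    W=X[(X[:,0]<-56)&(X[:,0]>-125)&(X[:,2]>80)&(X[:,2]<160)&(abs(X[:,1])<45)]
    lev=W[(W[:,2]<105+.1*(W[:,0]+52)+9)]; cb=lev[(lev[:,0]<-98)]
    print(n,'crossbar n',len(cb),cb.mean(0),cb.std(0),'y',cb[:,1].min(),cb[:,1].max(),'slope',np.polyfit(cb[:,1],cb[:,0],1))
    ba=W[(W[:,2]>120)]; print(' bail n',len(ba),ba.mean(0), 'y',ba[:,1].min(),ba[:,1].max())
    hi=ba[(abs(ba[:,1])<9)]; print(' tab',hi.mean(0),'ang',np.median(np.arctan2(-(hi[:,0]+52),hi[:,2]-105)),'rmax',np.percentile(np.hypot(hi[:,0]+52,hi[:,2]-105),95)) if len(hi) else 0
    lid=X[(X[:,2]>122)&(X[:,2]<150)&(X[:,0]>-45)&(np.hypot(X[:,0],X[:,1])<60)]
    print(' lid n',len(lid),lid.mean(0),'x',np.percentile(lid[:,0],[2,98]),'y',np.percentile(lid[:,1],[2,98]))
    if n=='top':
        A=(cloud(n,f['p'],f['d'],(265,105,410,245))-O)@R*1000
        b=A[(A[:,2]>195)&(A[:,2]<232)&(abs(A[:,1])<60)]; print(' bar',len(b),b.mean(0),np.polyfit(b[:,1],b[:,0],1))
        b=(cloud(n,f['p'],f['d'],(304,200,320,216))-O)@R*1000; b=b[b[:,2]>40]; print(' block',b.mean(0))
pt=O+R@np.array([-.078,0,.145]); 
for dx,dz,a in ((-.09,.145,45),(-.038,.146,45),(-.15,.25,45),(-.08,.06,45),(-.25,.33,45)):
    t=np.radians(a); z=R@[np.sin(t),0,-np.cos(t)]
    for s in(1,-1):
        y=R@[0,s,0]; M=np.c_[np.cross(y,z),y,z]; q=inverse_kinematics(O+R@[dx,0,dz]-.025*z,M); print(dx,s,q if q is None else np.round(q,2))
E
```

```text
O [715.8  28.    0. ]
top crossbar n 46 [-107.2   -0.5   97.9] [ 3.  21.7  2.8] y -33.62591510934439 33.097649731263644 slope [  -0.  -107.2]
 bail n 54 [-73.7  -0.3 138.9] y -23.904011038301828 22.847112961956583
 tab [-77.    0.8 144. ] ang 0.5634488976504655 rmax 54.3280981974661
 lid n 494 [  8.4  -1.  132.1] x [-17.8  43.9] y [-39.2  36.9]
 bar 437 [-44.6   0.3 225.2] [ -0.1 -44.6]
 block [-133.6 -112.1   50.7]
side crossbar n 56 [-108.2    2.7   93.8] [ 3.3 22.2  2.4] y -30.820061471336913 35.82990934800253 slope [   0.  -108.3]
 bail n 42 [-76.5   4.1 135.8] y -21.46799975087944 26.725007837099426
 tab [-79.8   1.1 140.3] ang 0.671439338630179 rmax 52.710458380323004
 lid n 424 [-13.5   3.3 128.7] x [-43.6  16.7] y [-35.1  40.5]
-0.09 1 [-0.   0.6 -0.7  1.9  1.3  1.2 -0.7]
-0.09 -1 [ 0.2  0.9 -1.2  1.9  1.6  1.6  2.4]
-0.038 1 [ 0.   0.6 -0.7  1.9  1.4  1.2 -0.7]
-0.038 -1 [ 0.2  0.8 -1.   1.8  1.5  1.4  2.5]
-0.15 1 [ 0.2  0.7 -1.2  1.8  1.3  1.6 -0.7]
-0.15 -1 [ 0.2  0.7 -1.2  1.8  1.3  1.6  2.5]
-0.08 1 [-0.3  0.7 -0.3  1.9  1.4  1.  -0.9]
-0.08 -1 [ 0.1  0.8 -0.8  1.9  1.5  1.3  2.3]
-0.25 1 [-0.1  0.4 -0.9  1.8  1.   1.5 -0.6]
-0.25 -1 [ 0.   0.5 -1.2  1.8  1.2  1.7  2.5]
```

```bash
cat >> h.py <<'E'
yaw=np.radians(-49.5);RJ=frame(yaw);O=np.array([.7158,.028,0])+RJ@[-.001,.0005,0]
def att(t):
    t=np.radians(t); z=RJ@[np.sin(t),0,-np.cos(t)]; y=RJ@[0,1.,0]; return np.c_[np.cross(y,z),y,z]
def tip(x,z,t,off=0.,back=0.):
    "TCP pose with tip point (jar x,z mm) at 'off' mm up-forward of the finger axis"
    a=np.radians(t); c=np.array([x,0,z])-off*np.array([np.cos(a),0,np.sin(a)])-(25+back)*np.array([np.sin(a),0,-np.cos(a)])
    return O+RJ@(c/1000)
def st():
    s=sense(); print('t%.2f'%s['time_s'],'F jar',np.round(s['wrist_force']@RJ,1),'tip',np.round((s['position']+.025*s['tcp_rot'][:,2]-O)@RJ*1000,1),'gap %.3f'%s['finger_gap'])
def arc(phi,r=45): return -52-r*np.sin(phi),105+r*np.cos(phi)
E
python3 - <<'E'
from h import *
A=att(50); D=np.array([[0,-1,0],[-1,0,0],[0,0,-1.]])
command_gripper(0.0,20)
movep([.40,-.35,.42],sense()['tcp_rot']); st()
x,z=arc(.85)
movep(tip(x,z,50,11,220),A); st()
move_l(tip(x,z,50,11,90),A,.2); st()
p,d=camera("side"); cv2.imwrite("pics/s1.png",cv2.resize(p[130:250,220:400,::-1],(780,520),interpolation=cv2.INTER_CUBIC))
E
```

```text
t2.16 F jar [-0.7  0.3 -0.7] tip [  83.7 -487.7  394.1] gap 0.000
t4.38 F jar [-1.3  0.4 -0.1] tip [-259.9   -0.4  267.9] gap 0.000
t5.17 F jar [-0.7 -0.8  0.3] tip [-162.7    0.6  184.7] gap -0.000
```

View pics/s1.png

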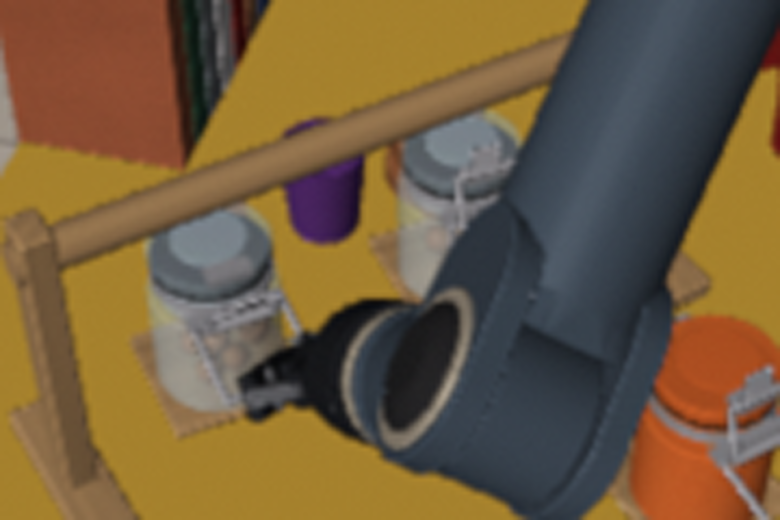

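The picture shows the gripper tip at about (260,385), in line with the open clasp at (235,320) and clear of the bar and the lever. I'll push the bail over now.

```bash
python3 - <<'E'
from h import *
A=att(50)
x,z=arc(.85); print(move_l(tip(x,z,50,11,0),A,.12,until_force=6)); st()
for phi in np.linspace(.85,-.42,11)[1:]:
    x,z=arc(phi); h=move_l(tip(x,z,50,11),A,.05,until_force=6); print(round(phi,2),h,end=' '); st()
    if h: break
p,d=camera("top"); np.savez("t2.npz",p=p,d=d); a=cv2.resize(p[120:190,270:350,::-1],(400,350),interpolation=cv2.INTER_CUBIC)
p,d=camera("side"); np.savez("s2.npz",p=p,d=d);b=cv2.resize(p[165:235,240:320,::-1],(400,350),interpolation=cv2.INTER_CUBIC)
cv2.imwrite("pics/b2.png",np.hstack([a,b]))
E
```

```text
False
t6.12 F jar [-0.2 -0.  -0.3] tip [-93.6   0.5 126.7] gap -0.000
0.72 False t6.39 F jar [-0.   0.1 -0.1] tip [-88.9   0.4 131.3] gap 0.000
0.6 False t6.66 F jar [-0.1 -0.2 -0.4] tip [-83.9  -0.  134.2] gap -0.000
0.47 False t6.92 F jar [-0.3 -0.4 -0.2] tip [-7.900e+01 -1.000e-01  1.369e+02] gap -0.000
0.34 False t7.19 F jar [-0.5  0.   0. ] tip [-7.360e+01 -1.000e-01  1.392e+02] gap -0.000
0.21 False t7.46 F jar [-0.2  0.3  0.3] tip [-6.810e+01 -1.000e-01  1.407e+02] gap 0.000
0.09 False t7.72 F jar [ 0.3 -0.1 -0.3] tip [-62.5  -0.2 141.5] gap 0.000
-0.04 False t7.99 F jar [1.2 0.6 1. ] tip [-56.7  -0.2 141.6] gap 0.000
-0.17 False t8.26 F jar [-0.6 -0.1 -0.1] tip [-51.1  -0.2 140.9] gap 0.000
-0.29 False t8.53 F jar [-0.1 -0.1 -0.6] tip [-45.5  -0.3 139.5] gap 0.000
-0.42 True t8.73 F jar [-4.7 -2.4  3.9] tip [-43.4   0.8 138.3] gap 0.000
```

View pics/b2.png

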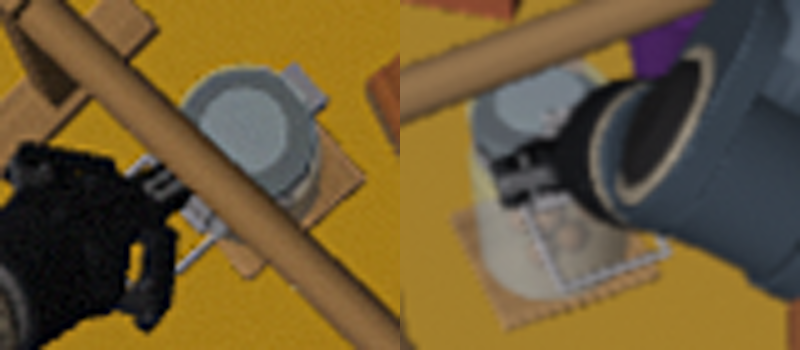

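The tip stopped at the expected end of the arc with about 6 N, but the gripper hides the bail. I'll back off and look.

```bash
python3 - <<'E'
from h import *
A=att(50)
move_l(tip(-54,152,50,11),A,.1); move_l(tip(-160,215,50,11),A,.25); st()
out=[]
for n,box,c in (("top",(275,125,350,195),(270,120,350,190)),("side",(245,170,300,232),(240,165,320,235))):
    p,d=camera(n); out.append(cv2.resize(p[c[1]:c[3],c[0]:c[2],::-1],(400,350),interpolation=cv2.INTER_CUBIC))
    X=(cloud(n,p,d,box)-O)@RJ*1000
    W=X[(X[:,0]<-20)&(X[:,0]>-90)&(X[:,2]>138)&(X[:,2]<165)&(abs(X[:,1])<12)]; print(n,len(W),np.round(W,0).tolist())
cv2.imwrite("pics/b3.png",np.hstack(out))
E
```

```text
t9.82 F jar [1.  0.1 0. ] tip [-165.5   -0.6  206. ] gap 0.000
top 0 []
side 34 [[-34.0, -7.0, 149.0], [-35.0, 2.0, 150.0], [-37.0, -0.0, 150.0], [-34.0, -4.0, 146.0], [-39.0, -5.0, 150.0], [-38.0, 9.0, 151.0], [-35.0, 5.0, 148.0], [-39.0, 4.0, 150.0], [-39.0, 1.0, 149.0], [-38.0, -3.0, 146.0], [-39.0, -5.0, 147.0], [-38.0, -8.0, 144.0], [-34.0, 11.0, 145.0], [-38.0, 9.0, 147.0], [-38.0, 6.0, 147.0], [-39.0, 4.0, 147.0], [-39.0, 1.0, 145.0], [-38.0, -2.0, 142.0], [-42.0, -4.0, 146.0], [-41.0, -7.0, 144.0], [-41.0, 10.0, 147.0], [-36.0, 6.0, 141.0], [-42.0, 5.0, 145.0], [-37.0, 1.0, 140.0], [-42.0, -3.0, 142.0], [-40.0, -7.0, 139.0], [-38.0, 10.0, 140.0], [-38.0, 7.0, 139.0], [-39.0, 4.0, 139.0], [-42.0, 2.0, 140.0], [-43.0, -3.0, 139.0], [-41.0, 11.0, 140.0], [-42.0, 9.0, 140.0], [-45.0, 10.0, 139.0]]
```

View pics/b3.png

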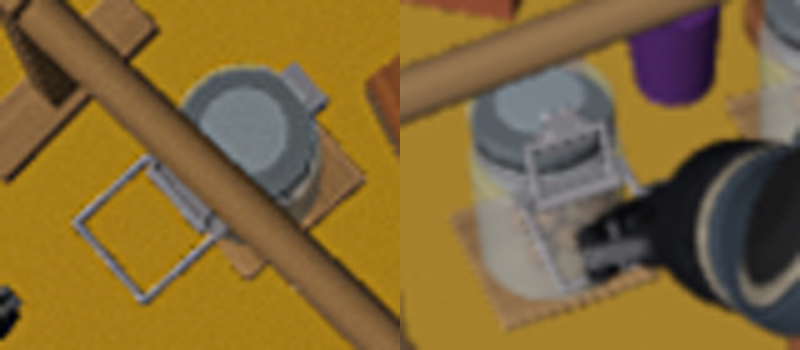

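The bail is now on the tongue. The side depth puts the tab at (-42..-34, 140..151), against an expected (-36,150). Next is the lever.

```bash
python3 - <<'E'
from h import *
T=30;A=att(T)
def L(th,b=2.5): return tip(-52-55*np.cos(th),105-55*np.sin(th),T,0,b)
movep(L(.17,70),A); st()
move_l(L(.17,12),A,.12,until_force=6); st()
for th in np.arange(.17,1.16,.09):
    h=move_l(L(th,2.0),A,.04,until_force=14); print(round(th-.17,2),h,end=' '); st()
    if h: break
sleep(.3); st()
E
```

```text
t10.30 F jar [ 0.  -0.  -0.2] tip [-136.1   -2.4  154.5] gap -0.000
t10.93 F jar [-0.2 -0.1 -0.2] tip [-113.     0.5  106.1] gap 0.000
0.0 False t11.33 F jar [-0.4  0.6  1.5] tip [-107.3    0.2   97.6] gap 0.000
0.09 False t11.61 F jar [-2.4 -1.1  5.9] tip [-106.6    0.3   93.6] gap 0.000
0.18 False t11.88 F jar [-3.1 -0.9  5.2] tip [-105.3    0.3   88.8] gap 0.000
0.27 False t12.16 F jar [-3.2 -1.1  4.9] tip [-103.6    0.3   83.8] gap -0.000
0.36 False t12.43 F jar [-4.4 -0.7  3.4] tip [-101.2    0.2   78.8] gap -0.000
0.45 False t12.71 F jar [-2.6 -0.3  0.9] tip [-97.8  -0.1  74.4] gap 0.000
0.54 False t12.98 F jar [-1.1 -0.5  1.6] tip [-93.8  -0.4  70.6] gap 0.000
0.63 False t13.26 F jar [-0.6 -0.  -0.6] tip [-90.2  -0.4  66.9] gap 0.000
0.72 False t13.53 F jar [ 0.8  0.4 -1.1] tip [-87.1  -0.2  63.7] gap 0.000
0.81 False t13.81 F jar [ 0.4 -0.2 -0.2] tip [-83.3  -0.2  60.8] gap -0.000
0.9 False t14.08 F jar [ 1.1 -0.9 -0.6] tip [-79.   -0.2  58.2] gap 0.000
t14.38 F jar [ 1.1  0.2 -0.7] tip [-79.5   0.1  58.5] gap 0.000
```

The force rose to about 6 N and fell to zero past center, as described. I'll retreat and look.

```bash
python3 - <<'E'
from h import *
A=att(30)
move_l(tip(-100,75,30),A,.15); move_l(tip(-190,220,30),A,.3); 
q=np.array([.30,.28,.45]); movep(q,A); sleep(.3); st()
out=[]
for n,box,c in (("top",(275,125,350,195),(270,120,350,190)),("side",(245,170,300,232),(240,165,320,235))):
    p,d=camera(n); out.append(cv2.resize(p[c[1]:c[3],c[0]:c[2],::-1],(400,350),interpolation=cv2.INTER_CUBIC))
    X=(cloud(n,p,d,box)-O)@RJ*1000
    W=X[(X[:,0]<-20)&(X[:,0]>-90)&(X[:,2]>136)&(X[:,2]<165)&(abs(X[:,1])<12)]; print(n,len(W),W.mean(0) if len(W) else'')
    W=X[(X[:,0]<-50)&(X[:,0]>-115)&(X[:,2]>30)&(X[:,2]<110)&(abs(X[:,1])<40)]; W=W[W[:,2]<60]; print(' lever',len(W),W.mean(0) if len(W) else'')
cv2.imwrite("pics/b4.png",np.hstack(out))
E
```

```text
t17.09 F jar [ 1.1 -0.2 -0.5] tip [-447.6 -152.8  428. ] gap 0.000
top 0 
 lever 31 [-58.27172253   2.84472142  52.79426573]
side 32 [-39.26145309   1.94683606 143.23654492]
 lever 47 [-59.22240964   1.64427869  49.35169232]
```

View pics/b4.png

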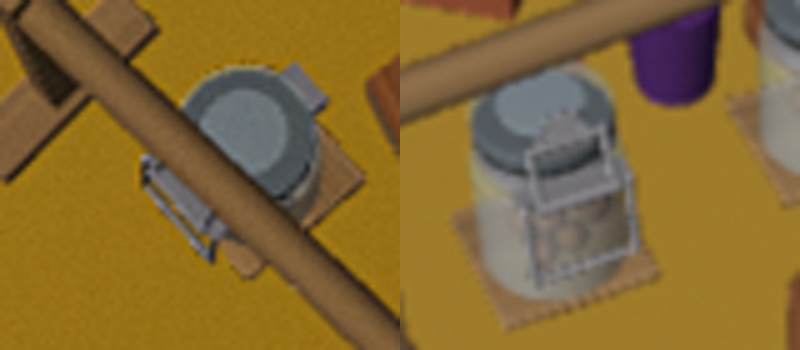

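The lever's crossbar is at (-58,50), its closed position being (-57,50), and the bail is on the tongue. The clasp now looks the same as the other jar's.

```bash
python3 -c "
from rig import *
print(finish_job())"
```

```text
the job is handed in; nothing more can be done
None
```

The open jar's bail is over on its tongue, its lever has snapped shut against the front, and the job was handed in at about 17 s with measured pushes of about 6 to 7 N.

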